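# Put the herb-filling bench in order

### The arm

A 6-joint arm with a two-finger parallel gripper is mounted at the origin on the work surface. World frame = base frame: x ahead of the robot, y to its left, z up, the work surface at z = 0. Lengths are in m, angles in degrees, forces in N, time in s.
With the tool pointing down it reaches from about 0.325 to 0.775 m from the base axis. Payload 5.5 kg.
Tool frame: the origin (TCP) lies at the centre of the arm's flange, where the gripper is bolted on; the fingertips stand 182 mm ahead of it and the grasp point (between the pads) lies 163 mm ahead of it; z points along the fingers, y is the direction in which the jaws open and shut (so a half turn about z gives the same grasp; the last joint's range is limited). The gripper opens to 88 mm and grips with 3 to 60 N. Pads are 20 mm wide; open, the fingers measure 115 mm over their backs; the gripper's body (75 mm by 178 mm) begins 61 mm behind the grasp point.
Start: joints at [-69.769, 5.22, 70.514, -0, 104.267, -3.249], TCP at [0.239, -0.55, 0.405] pointing down, gripper open.
Joint ranges: [-164.24, 164.24], [-49.07, 125.15], [9.68, 141.18], [-86.29, 266.29], [3.28, 154.24], [-151.56, 151.56]. Speed limits (degrees/s): [147.25, 147.25, 172.46, 180, 180, 180].

### API

Orientations are given as [roll, pitch, yaw] about the fixed x, y, z axes, in that order (R = Rz(yaw) Ry(pitch) Rx(roll)).
In Python, from station import r gives the robot as it stands. The module is installed in compiled form; this text tells all that it offers. Calls block until the motion is done:
- r.reach(position, orientation): joint-space move of the TCP to a pose.
- r.servo_line(position, rotation=None, speed=0.15): straight line of the TCP; rotation=None keeps the orientation; speed is the mean speed in m/s.
- r.move_joints(angles): joint-space move.
- r.let_go() and r.grab(squeeze=None): open the fingers fully, or close them until they stop; squeeze is the grip in N (None keeps the last).
- r.wait(seconds).
- r.inverse_kinematics(position, orientation): joint angles nearest the present ones, or None.
- r.sense(): the state.
- r.snapshot(name): name is "scene" or "top"; returns a dict with "frame" (384x512x3 uint8, red, green, blue), "fx", "fy", "cx", "cy" (pixels), "dist_coeffs" ([k1, k2, p1, p2, k3] as OpenCV has them; the pictures are not rectified), "R" (3x3) and "t" (3): a world point X has camera coordinates R X + t. Camera axes: x right, y down, z forward; pixel columns grow to the right and rows downward; lengths in m; the calibration is good to about 2 mm. A picture is of the moment at which its call begins. There is no depth.
A pose or a line that the arm cannot do raises r.IKError and nothing moves.
- r.hand_in(): hands the job in, once; it reports no verdict.
The state is a dict: "clock": time; "joints": joint angles; "joint_vel": joint speeds; "joint_torque": joint torques, N m; "tcp_pos": TCP position; "orientation": TCP orientation; "contact_force": force on the tool from outside, world axes, zero at the start; "torque": the same for the moment, N m; "opening": finger opening in m.
Only numpy, scipy, OpenCV 4.12 (cv2) and the standard library are available. Lean on these libraries where they do the work, as an engineer would, in place of code of your own. Each camera call takes 0.05 s, during which the arm holds its last target.

### The job

Put the herb bench in order: lay each tool flat in the tray compartment for its width (palette knife in the narrowest, brush in the middle one, scraper in the widest) with its handle towards the robot, and put every loose tin into the gap between the second and third tins of the row, pushing it fully home so that it stands upright, level with its neighbours. Leave the sliding bookend closed up against the row, with all its tins square and upright, and do not topple any tin of the row or disturb the jar, bowl and bottle.

Things in the scene. Friction and masses are not known exactly. Their poses are not given: they have to be found in the camera images.
- rack: fixed wooden rack (dark walls, pale floor), open upwards and to the robot. Origin on the bench under the row's middle; x away from the robot, y left along the row. Floor top z = 8 mm, x -60 to +58. Back wall 55 mm above the floor, inner face x = +46, so a tin fully home has origin x about +1 mm. End wall on the right (inner face y = -115, 75 mm above the floor); on the left the sliding bookend
- bookend (a joint): sliding steel bookend at the left (+y) end of the rack: a block 80 (rack x) x 24 (rack y) x 66 tall with a tab on top. Value in m, 0 to 0.13, growing as it slides left, away from the row; its face towards the row is at rack y = value - 25 mm. Closed up, it squares the tins; in a slack row they swing askew. It stays where it is left; sliding friction about 4 N
- bookend_tab (a point): top of the bookend's upright grip tab, 119 mm above the bench: tab 24 mm long (rack x) x 12 mm thick (rack y), rising 45 mm above the block; axes as the rack's; it lies 14 mm left of the block's face towards the row
- bookend_face (a point): centre of the bookend's face towards the row; axes as the rack's
- row_1: flat upright aluminium herb tin, paper label, 90 (its x) x 24 (y) x 100 tall (z) mm, 0.15 kg, smooth; upright corners bevelled 7 mm at 45 degrees (10 mm flat at each end), ends alike; origin: centre of underside. Number 1 of four already in the row, from the end wall (right) to the bookend (left); loose. 
- row_2: flat upright aluminium herb tin, paper label, 90 (its x) x 24 (y) x 100 tall (z) mm, 0.15 kg, smooth; upright corners bevelled 7 mm at 45 degrees (10 mm flat at each end), ends alike; origin: centre of underside. Number 2 of four already in the row, from the end wall (right) to the bookend (left); loose. The gap (8 to 14 mm at the start, under a tin) is between 2 and 3.
- row_3: flat upright aluminium herb tin, paper label, 90 (its x) x 24 (y) x 100 tall (z) mm, 0.15 kg, smooth; upright corners bevelled 7 mm at 45 degrees (10 mm flat at each end), ends alike; origin: centre of underside. Number 3 of four already in the row, from the end wall (right) to the bookend (left); loose. The gap (8 to 14 mm at the start, under a tin) is between 2 and 3.
- row_4: flat upright aluminium herb tin, paper label, 90 (its x) x 24 (y) x 100 tall (z) mm, 0.15 kg, smooth; upright corners bevelled 7 mm at 45 degrees (10 mm flat at each end), ends alike; origin: centre of underside. Number 4 of four already in the row, from the end wall (right) to the bookend (left); loose. 
- tin_1: flat upright aluminium herb tin, paper label, 90 (its x) x 24 (y) x 100 tall (z) mm, 0.15 kg, smooth; upright corners bevelled 7 mm at 45 degrees (10 mm flat at each end), ends alike; origin: centre of underside. One of the two or three loose tins standing on the bench, to be put into the row (absent in some starts).
- tin_2: flat upright aluminium herb tin, paper label, 90 (its x) x 24 (y) x 100 tall (z) mm, 0.15 kg, smooth; upright corners bevelled 7 mm at 45 degrees (10 mm flat at each end), ends alike; origin: centre of underside. One of the two or three loose tins standing on the bench, to be put into the row (absent in some starts).
- tin_3: flat upright aluminium herb tin, paper label, 90 (its x) x 24 (y) x 100 tall (z) mm, 0.15 kg, smooth; upright corners bevelled 7 mm at 45 degrees (10 mm flat at each end), ends alike; origin: centre of underside. One of the two or three loose tins standing on the bench, to be put into the row (absent in some starts).
- tray: fixed wooden tool tray (pale floor, brown walls), 202 (x) x 192 (y) mm, floor 6 mm thick, origin under its centre; x points to its far end. Three compartments side by side, each 190 mm long in x. Walls 20 mm above the floor, but the front end wall (nearest the robot) only 8 mm; dividers and side walls have an 80 mm finger gap at mid-length
- slot_narrow (a point): centre of the floor (6 mm above the bench) of the tray's rightmost compartment, 40 mm wide in y; axes as the tray's
- slot_middle (a point): centre of the floor (6 mm above the bench) of the tray's middle compartment, 56 mm wide in y; axes as the tray's
- slot_wide (a point): centre of the floor (6 mm above the bench) of the tray's leftmost compartment, 72 mm wide in y; axes as the tray's
- knife: palette knife with a steel blade, 160 mm long, lying flat, dark wood handle 16 x 16 mm from x = -80 to +35 mm; head 24 mm wide and 8 mm thick out to x = +80 mm, from x = 24 mm; origin at mid-length on the underside, x towards the head. One of the two or three tools on the bench (absent in some starts)
- knife_tip (a point): far end of the knife's head
- brush: flat brush with a wooden head and tan bristle block, 160 mm long, lying flat, dark wood handle 16 x 16 mm from x = -80 to +35 mm; head 40 mm wide and 14 mm thick out to x = +80 mm, from x = 30 mm; origin at mid-length on the underside, x towards the head. One of the two or three tools on the bench (absent in some starts)
- brush_tip (a point): far end of the brush's head
- scraper: scraper with a broad steel blade, 160 mm long, lying flat, dark wood handle 16 x 16 mm from x = -80 to +35 mm; head 56 mm wide and 8 mm thick out to x = +80 mm, from x = 30 mm; origin at mid-length on the underside, x towards the head. One of the two or three tools on the bench (absent in some starts)
- scraper_tip (a point): far end of the scraper's head
- jar: bystander: amber jar, 72 mm wide, 110 tall; origin under its centre
- mortar: bystander: white bowl, 100 mm wide, 60 tall; origin under its centre
- flask: bystander: green glass bottle, 52 mm wide, 130 tall; origin under its centre
Things that resemble listed ones, but are neither listed nor needed, are in the scene too. Leave any red look-alike of the tin_2 alone. Leave any pink look-alike of the knife alone.

How it is judged (in metres and radians):
At the end, for the whole second after the job is handed in: Tools flat in their compartments (14 mm across, 22 mm along, 0.2 rad), heads at the far end; tins upright between row tins 2 and 3; all tins within 9 mm of the back wall, square to 0.15 rad; bookend face within 6 mm of row_4; all at rest (angle between each of tin_1, tin_2, tin_3, row_1, row_2, row_3, row_4's own z axis and vertical below 0.1 rad and x of tin_1 in the frame of rack between -0.008 and 0.006 m and z of each of tin_1, tin_2, tin_3, row_1, row_2, row_3, row_4 in the frame of rack below 0.014 m and angle between the x axis of each of tin_1, tin_2, tin_3, row_1, row_2, row_3, row_4 and the x axis of rack, either way round below 0.15 rad and linear speed of each of tin_1, tin_2, tin_3, row_1, row_2, row_3, row_4, knife, brush, scraper below 0.02 m/s and x of tin_2 in the frame of rack between -0.008 and 0.006 m and x of tin_3 in the frame of rack between -0.008 and 0.006 m and x of row_1 in the frame of rack between -0.008 and 0.006 m and x of row_2 in the frame of rack between -0.008 and 0.006 m and x of row_3 in the frame of rack between -0.008 and 0.006 m and x of row_4 in the frame of rack between -0.008 and 0.006 m and y of each of tin_1, tin_2, tin_3 in the frame of row_2 above 0.02 m and y of each of tin_1, tin_2, tin_3 in the frame of row_3 below -0.02 m and y of bookend_face in the frame of row_4 below 0.018 m and y of knife in the frame of slot_narrow between -0.014 and 0.014 m and x of knife in the frame of slot_narrow between -0.022 and 0.022 m and z of knife in the frame of slot_narrow below 0.005 m and angle between each of knife, brush, scraper's own z axis and vertical below 0.08 rad and x of knife_tip in the frame of slot_narrow above 0.04 m and angle between the x axis of knife and the x axis of slot_narrow, either way round below 0.2 rad and y of brush in the frame of slot_middle between -0.014 and 0.014 m and x of brush in the frame of slot_middle between -0.022 and 0.022 m and z of brush in the frame of slot_middle below 0.005 m and x of brush_tip in the frame of slot_middle above 0.04 m and angle between the x axis of brush and the x axis of slot_middle, either way round below 0.2 rad and y of scraper in the frame of slot_wide between -0.014 and 0.014 m and x of scraper in the frame of slot_wide between -0.022 and 0.022 m and z of scraper in the frame of slot_wide below 0.005 m and x of scraper_tip in the frame of slot_wide above 0.04 m and angle between the x axis of scraper and the x axis of slot_wide, either way round below 0.2 rad); the robot touches nothing.
It fails at once if a tin of the row is toppled (angle between any of row_1, row_2, row_3, row_4's own z axis and vertical above 0.6 rad).
It fails at once if a bystander (jar, bowl, bottle) is moved more than 30 mm or tipped (distance of any of jar, mortar, flask from where it was at the start of the episode above 0.03 m or angle between any of jar, mortar, flask's own z axis and vertical above 0.4 rad).
Of tin_1, tin_2, tin_3 only 2 to 3 are there at a start; the rules pass over those that are not, and their reading is None.
Of knife, brush, scraper only 2 to 3 are there at a start; the rules pass over those that are not, and their reading is None.
At some moment in a run one of knife, brush, scraper may be knocked a few centimetres aside while the robot is not near it.
It also fails if it takes over 210 s, if anything falls off the work surface, if the arm or the gripper's body presses on something with over 40 N, if the wrist force passes 120 N, or if a joint passes its speed limit or range.

## Working session

There is one attempt and no reset: what is moved stays moved. The work goes in short steps, each a Python script; the robot and the scene stay as the last script left them, time stands still between calls to the robot, and variables do not carry over. Pictures are saved under pics/ and viewed, and the job is handed in when it is done.

```bash
mkdir -p pics; ls; python3 - <<'E'
from station import r
import cv2, pickle
print(r.sense())
for n in("scene","top"):
    s=r.snapshot(n); cv2.imwrite(f"pics/{n}0.png",cv2.resize(s["frame"][:,:,::-1],(800,600),interpolation=cv2.INTER_CUBIC))
    pickle.dump(s,open(f"{n}0.pkl","wb"))
    print(n,s["fx"],s["fy"],s["cx"],s["cy"],s["dist_coeffs"],s["R"],s["t"])
E
```

```text
pics
{'clock': 0.0, 'joints': array([-6.97710452e+01,  5.26229084e+00,  7.05817857e+01,  1.12140562e-04,
        1.04264278e+02, -3.24942552e+00]), 'joint_vel': array([ 0.01473802,  0.01234696, -0.06019866, -0.02728759,  0.07581085,
        0.01669804]), 'joint_torque': array([-2.24262840e-03, -4.46460378e+01, -4.06445682e+01,  6.94398070e-02,
        2.93813855e-02, -1.06736688e-04]), 'tcp_pos': array([ 0.23905369, -0.55038559,  0.403516  ]), 'orientation': array([-1.79891826e+02, -6.25037357e-03,  2.34784019e+01]), 'contact_force': array([ 0.00175654,  0.66550002, -0.18035365]), 'torque': array([-0.01001569, -0.02550336, -0.00288787]), 'opening': 0.08761826789432041}
scene 375.8862782788864 375.8862782788864 254.78359444093877 189.39498094749862 [-0.02215534  0.          0.          0.          0.        ] [[ 0.10651182  0.99421553  0.0138097 ]
 [ 0.69871952 -0.06495905 -0.71244043]
 [-0.70742227  0.08553244 -0.7015967 ]] [ 0.01143347 -0.29523199  1.5273977 ]
top 443.22828842881324 443.22828842881324 255.26347749686863 188.50290369952037 [-0.0035553  0.         0.         0.         0.       ] [[ 0.01084529 -0.99991036  0.00785141]
 [-0.99892513 -0.01118781 -0.04498236]
 [ 0.04506616 -0.00735512 -0.99895693]] [-0.08168731  0.47247865  1.55668763]
```

View pics/scene0.png

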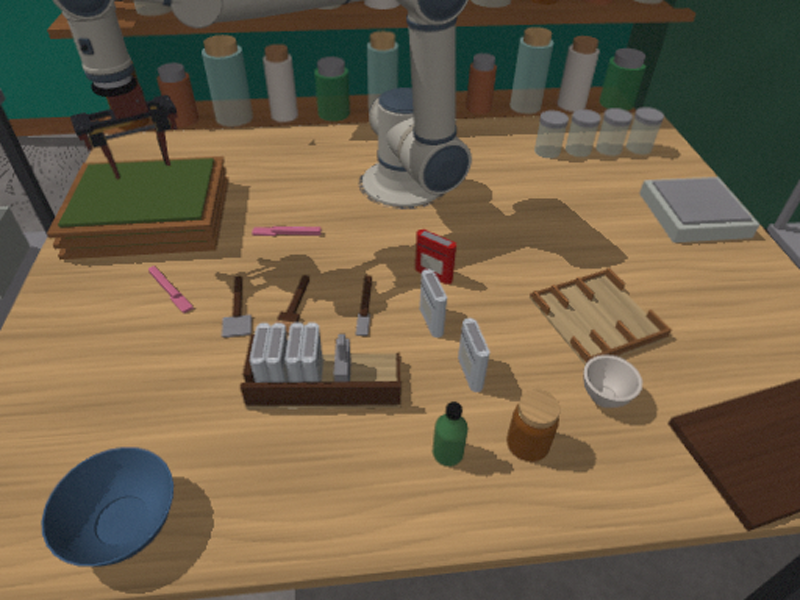

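View pics/top0.png

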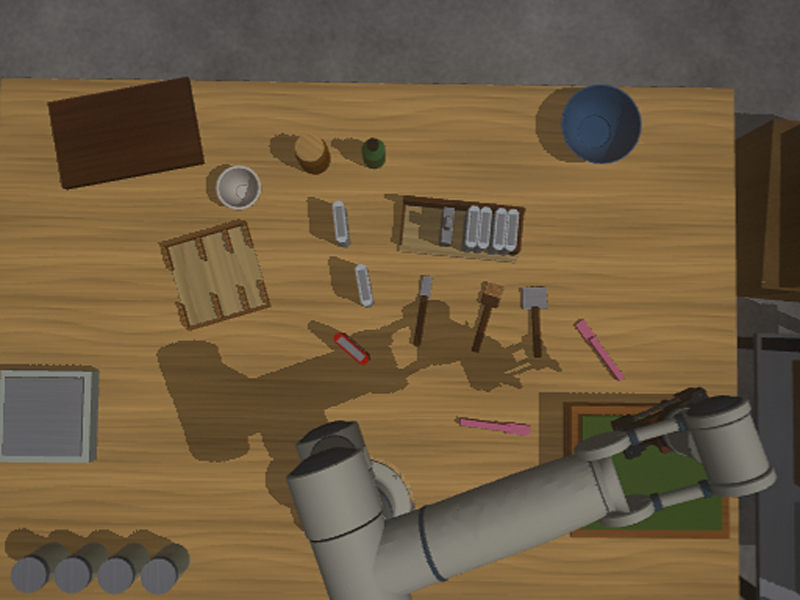

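The top view shows two silver loose tins (340,222) and (363,285), with the red decoy at (351,348). It also shows the knife (423,310), brush (487,315), scraper (536,320) and two pink decoys, all in 800 px coordinates. I'll enlarge both areas.

```bash
cat > h.py <<'E'
import numpy as np, cv2, pickle
def load(n): return pickle.load(open(n,"rb"))
def K(s): return np.array([[s["fx"],0,s["cx"]],[0,s["fy"],s["cy"]],[0,0,1.]])
def p2w(s,uv,z):
    q=cv2.undistortPoints(np.array(uv,float).reshape(-1,1,2),K(s),np.array(s["dist_coeffs"])).reshape(-1,2)
    R=np.array(s["R"]);t=np.array(s["t"]);c=-R.T@t
    d=np.c_[q,np.ones(len(q))]@R
    z=np.broadcast_to(z,len(q))
    return c+d*((z-c[2])/d[:,2])[:,None]
def w2p(s,X):
    X=np.array(X,float).reshape(-1,3)
    return cv2.projectPoints(X,cv2.Rodrigues(np.array(s["R"]))[0],np.array(s["t"],float),K(s),np.array(s["dist_coeffs"]))[0].reshape(-1,2)
def crop(s,x0,y0,x1,y1,k,name,grid=20):
    im=s["frame"][y0:y1,x0:x1,::-1]
    im=cv2.resize(im,None,fx=k,fy=k,interpolation=cv2.INTER_CUBIC)
    for x in range((x0//grid+1)*grid,x1,grid):
        cv2.putText(im,str(x),(int((x-x0)*k)-8,8),0,.32,(0,255,255),1); cv2.line(im,(int((x-x0+.5)*k),10),(int((x-x0+.5)*k),14),(0,255,255),1)
    for y in range((y0//grid+1)*grid,y1,grid):
        cv2.putText(im,str(y),(6,int((y-y0)*k)+4),0,.32,(0,255,255),1); cv2.line(im,(0,int((y-y0+.5)*k)),(5,int((y-y0+.5)*k)),(0,255,255),1)
    cv2.imwrite("pics/"+name,im)
E
python3 - <<'E'
from h import *
s=load("top0.pkl")
crop(s,95,135,175,215,7,"a1.png",10)
crop(s,245,115,345,170,8,"a2.png",10)
crop(s,195,120,275,240,5,"a3.png",10)
crop(s,260,170,360,235,8,"a4.png",10)
E
```

```text
(no output)
```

View pics/a1.png

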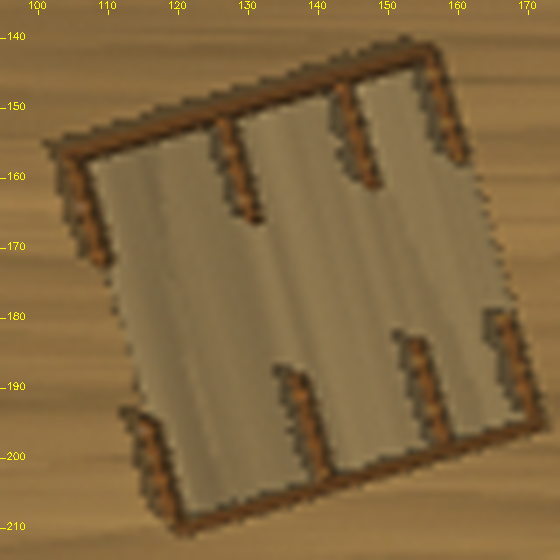

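View pics/a2.png

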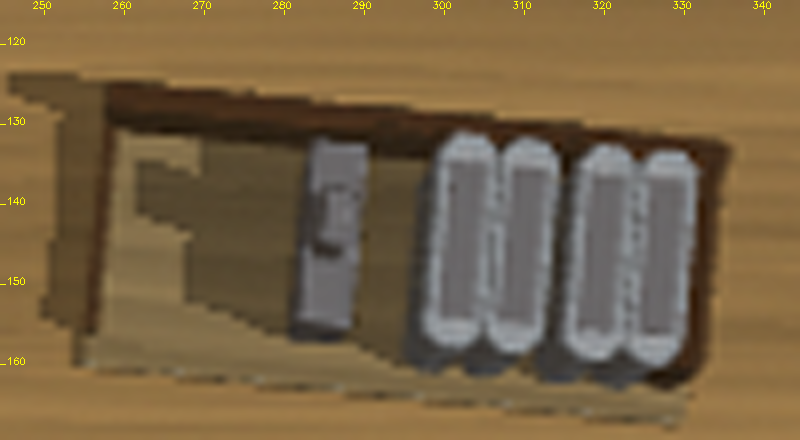

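View pics/a3.png

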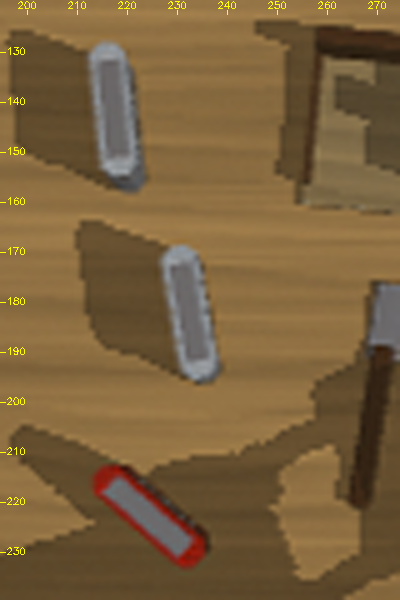

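View pics/a4.png

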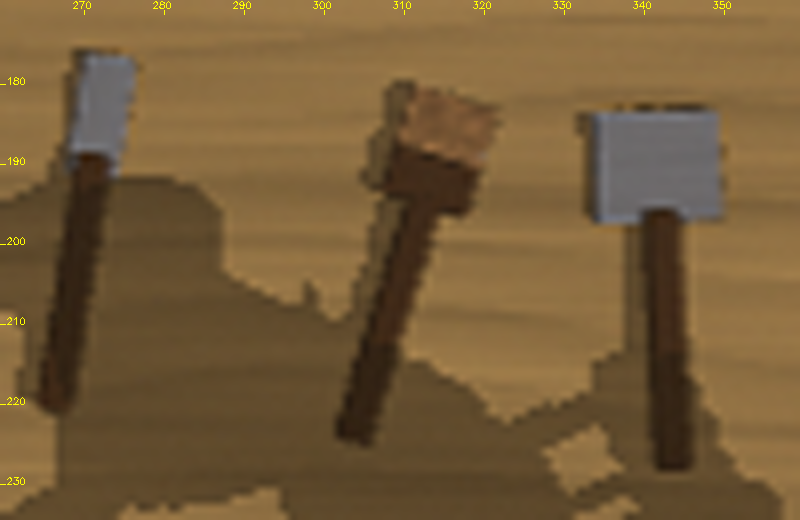

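```bash
python3 - <<'E'
from h import *
np.set_printoptions(precision=4,suppress=True)
s=load("top0.pkl")
def c(x0,y0,k,pts): return np.array(pts,float)/k+[x0-.5,y0-.5]
a1=lambda z,*p: p2w(s,c(95,135,7,p),z); a2=lambda z,*p:p2w(s,c(245,115,8,p),z); a3=lambda z,*p:p2w(s,c(195,120,5,p),z); a4=lambda z,*p:p2w(s,c(260,170,8,p),z)
T=a1(.026,(45,148),(430,40)); F=a1(.014,(178,535),(548,427))
print("tray",T,F, np.vstack([T,F]).mean(0), [np.linalg.norm(x) for x in (T[1]-T[0],F[1]-F[0],T[0]-F[0],T[1]-F[1])])
d=[T[0]-F[0],T[1]-F[1]];e=[T[0]-T[1],F[0]-F[1]]
print([np.degrees(np.arctan2(v[1],v[0])) for v in d],[np.degrees(np.arctan2(v[1],v[0]))-90 for v in e])
for n,p in dict(r4=[(448,165),(490,165),(482,318),(440,318),(470,132),(455,346)],r3=[(512,168),(556,168),(543,320),(500,320),(531,136),(515,352)],r2=[(590,172),(630,172),(617,330),(574,328),(607,145),(597,359)],r1=[(650,178),(690,178),(677,333),(634,333),(672,150),(657,362)]).items():
    q=a2(.108,*p); v=(q[0]+q[1]-q[2]-q[3]); w=q[4]-q[5]; print(n,q[:4].mean(0),q[4:].mean(0),np.degrees(np.arctan2(v[1],v[0])),np.degrees(np.arctan2(w[1],w[0])),np.linalg.norm(w))
q=a2(.074,(313,142),(368,145),(350,328),(297,325)); print("bookend",q,q.mean(0))
q=a2(.063,(105,82),(730,143)); print("back",q); q=a2(.008,(80,365),(685,422));print("front",q, np.degrees(np.arctan2(*(q[0]-q[1])[[1,0]]))-90)
for n,p in dict(A=[(102,58),(121,58),(130,158),(112,160),(109,42),(124,175)],B=[(174,262),(191,262),(207,358),(191,361),(179,246),(204,380)]).items():
    q=a3(.1,*p); v=(q[0]+q[1]-q[2]-q[3]); w=q[4]-q[5]; print(n,q[:4].mean(0),q[4:].mean(0),np.degrees(np.arctan2(v[1],v[0])),np.degrees(np.arctan2(w[1],w[0])),np.linalg.norm(w))
for n,p,z in (("knife",[(106,57),(55,408)],.008),("brush",[(455,100),(355,438)],.014),("scr",[(655,112),(672,468)],.008)):
    t,h=a4([z,.016],*p); v=t-h; print(n,(t+h)/2,np.degrees(np.arctan2(v[1],v[0])),np.linalg.norm(v[:2]))
E
```

```text
tray [[0.5819 0.4661 0.026 ]
 [0.6386 0.2746 0.026 ]] [[0.389  0.3983 0.014 ]
 [0.4453 0.2138 0.014 ]] [0.5137 0.3382 0.02  ] [np.float64(0.19967441985807458), np.float64(0.19292003344477718), np.float64(0.20484465199564283), np.float64(0.20304065055856974)]
[np.float64(19.337072763681196), np.float64(17.45008586203874)] [np.float64(16.496016607333743), np.float64(16.96642367373086)]
r4 [ 0.6171 -0.2321  0.108 ] [ 0.6181 -0.2311  0.108 ] -2.636941932625972 -3.6459417885551213 0.08998635158056092
r3 [ 0.6163 -0.2583  0.108 ] [ 0.6163 -0.2564  0.108 ] -4.382847610412835 -3.9169538181522197 0.0908626139526739
r2 [ 0.614  -0.2897  0.108 ] [ 0.6134 -0.2894  0.108 ] -5.011484061918849 -2.423139542876947 0.08986195387232972
r1 [ 0.6122 -0.3147  0.108 ] [ 0.612  -0.3155  0.108 ] -5.123808496209983 -3.8348521077208857 0.08917354676544499
bookend [[ 0.6639 -0.1708  0.074 ]
 [ 0.6629 -0.1943  0.074 ]
 [ 0.5843 -0.1872  0.074 ]
 [ 0.5854 -0.1646  0.074 ]] [ 0.6241 -0.1792  0.074 ]
back [[ 0.6907 -0.0818  0.063 ]
 [ 0.6676 -0.3512  0.063 ]]
front [[ 0.5744 -0.0727  0.008 ]
 [ 0.5521 -0.3419  0.008 ]] -4.730785422824908
A [0.6266 0.0516 0.1   ] [0.6266 0.0514 0.1   ] 6.1805946397247125 7.234237749094985 0.09022317482717393
B [ 0.4914 -0.0001  0.1   ] [ 0.4899 -0.0006  0.1   ] 10.336165732034752 11.295993475742316 0.09114048922202983
knife [ 0.4387 -0.1274  0.012 ] -7.835649216337381 0.15684839884491764
brush [ 0.4239 -0.2705  0.015 ] -16.26598524648182 0.15565114675497432
scr [ 0.4161 -0.3852  0.012 ] 2.261792471821464 0.1572776652050845
```

```bash
cat >> h.py <<'E'
TRAY=(np.array([.5138,.336]),17.0)
RACK=(np.array([.6205,-.2124]),-4.8)
def fr(F,x,y):
    a=np.radians(F[1]); return F[0]+np.array([x*np.cos(a)-y*np.sin(a),x*np.sin(a)+y*np.cos(a)])
def inv(F,p):
    a=np.radians(F[1]); d=np.array(p)[:2]-F[0]; return np.array([d[0]*np.cos(a)+d[1]*np.sin(a),-d[0]*np.sin(a)+d[1]*np.cos(a)])
def snap(r,name,k):
    s=r.snapshot(name); pickle.dump(s,open(f"{name}{k}.pkl","wb")); return s
def st(r):
    s=r.sense(); print("t=%.1f tcp"%s["clock"],np.round(s["tcp_pos"],4),"F",np.round(s["contact_force"],1),"open %.4f"%s["opening"])
    return s
SL=dict(knife=-.070,brush=-.016,scraper=.054)
def tool(r,name,c,yaw,off=0,g=.008,zd=.0):
    d=np.array([np.cos(np.radians(yaw)),np.sin(np.radians(yaw))]); p=np.array(c[:2])+g*d
    r.let_go(); r.reach([*p,.30],[180,0,yaw]); r.servo_line([*p,.187],speed=.15); r.grab(30); s=st(r)
    r.servo_line([*p,.32],speed=.2)
    q=fr(TRAY,g,SL[name]+off)
    r.reach([*q,.30],[180,0,TRAY[1]]); st(r); r.servo_line([*q,.1945+zd],speed=.1); st(r); r.let_go(); r.servo_line([*q,.30],speed=.25)
E
python3 - <<'E'
from station import r
from h import *
tool(r,"knife",(.4387,-.1274),-7.8,-.004)
s=snap(r,"top",1); crop(s,95,135,175,215,7,"b1.png",10); crop(s,260,170,360,235,8,"b2.png",10); st(r)
E
```

```text
t=4.1 tcp [ 0.4466 -0.1285  0.187 ] F [-0.3  0.1 -0.4] open 0.0155
t=6.4 tcp [0.5434 0.2665 0.3   ] F [-0.  -0.2  0.3] open 0.0161
t=7.6 tcp [0.5434 0.2677 0.1956] F [-0.2 -0.2  0.1] open 0.0159
t=9.4 tcp [0.5428 0.2675 0.2983] F [ 0.7  0.2 -0.7] open 0.0877
```

View pics/b1.png

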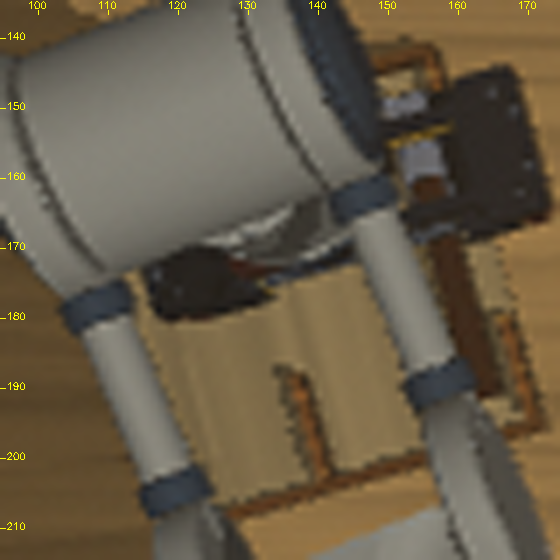

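View pics/b2.png

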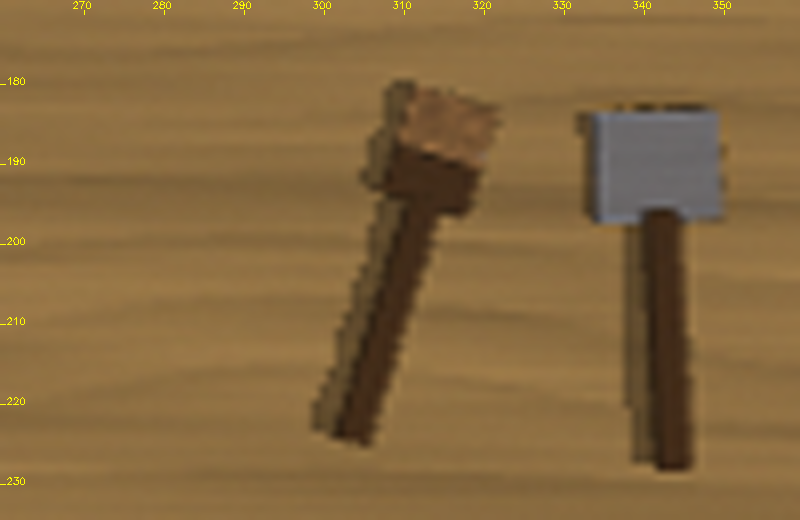

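The knife is in the narrow slot, and the brush and scraper haven't moved. Brush next.

```bash
python3 - <<'E'
from station import r
from h import *
tool(r,"brush",(.4239,-.2705),-16.3,.006)
r.reach([.35,0,.42],[180,0,0])
s=snap(r,"top",2); crop(s,95,135,175,215,7,"c1.png",10); crop(s,260,170,360,235,8,"c2.png",10); st(r)
E
```

```text
t=13.6 tcp [ 0.4316 -0.2727  0.187 ] F [-1.1  0.5  0.5] open 0.0158
t=16.6 tcp [0.5249 0.3278 0.3001] F [-0.7 -0.8 -0.4] open 0.0156
t=17.8 tcp [0.5247 0.3289 0.1956] F [ 0.5 -0.3  0.1] open 0.0157
t=21.1 tcp [3.505e-01 4.000e-04 4.194e-01] F [ 0.9  0.5 -0.3] open 0.0877
```

View pics/c1.png

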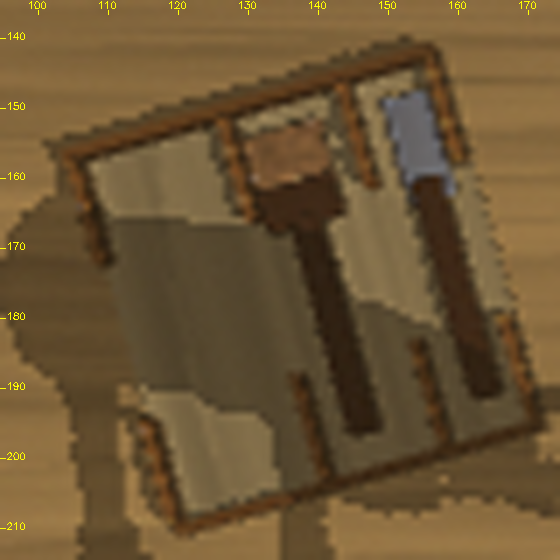

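View pics/c2.png

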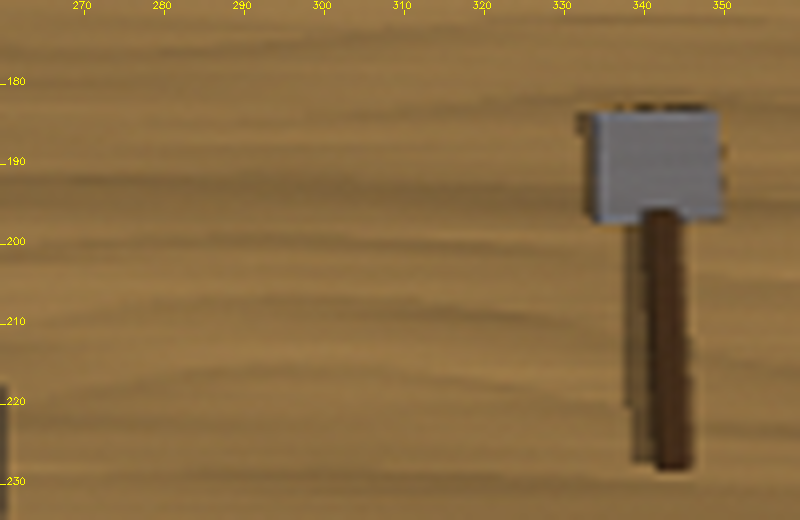

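Knife and brush both lie in their slots and look a few mm off centre. The scraper is where it was. I'll place it, and take crops of the rack to find where the end wall stops.

```bash
python3 - <<'E'
from station import r
from h import *
tool(r,"scraper",(.4161,-.3852),2.3,.0)
r.reach([.35,0,.42],[180,0,0])
s=snap(r,"top",3); crop(s,95,135,175,215,7,"d1.png",10); st(r); crop(s,245,115,345,170,8,"d4.png",10)
crop(s,195,120,275,240,5,"d3.png",10)
np.set_printoptions(precision=4,suppress=True)
s=snap(r,"scene",3); crop(s,145,195,325,265,4.4,"d2.png",10)
E
```

```text
t=24.8 tcp [ 0.4241 -0.3849  0.187 ] F [-0.2 -1.1  0.4] open 0.0160
t=28.4 tcp [0.5062 0.3892 0.3001] F [ 0.8 -0.2 -0.2] open 0.0157
t=29.6 tcp [0.5059 0.3902 0.1956] F [ 0.7  0.2 -0.6] open 0.0155
t=33.0 tcp [3.505e-01 4.000e-04 4.196e-01] F [ 0.1 -0.4  0.3] open 0.0879
```

View pics/d1.png

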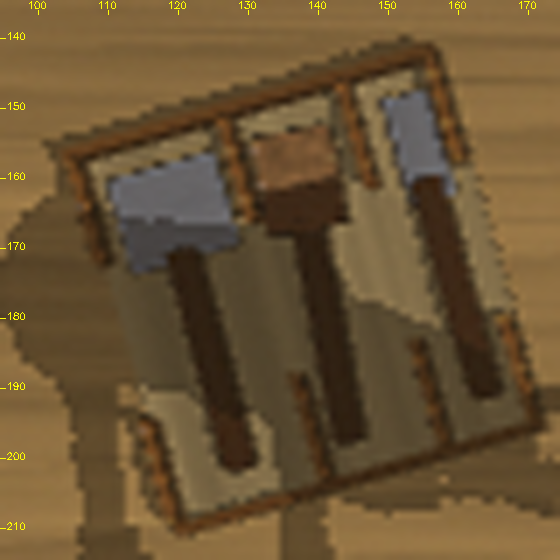

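View pics/d2.png

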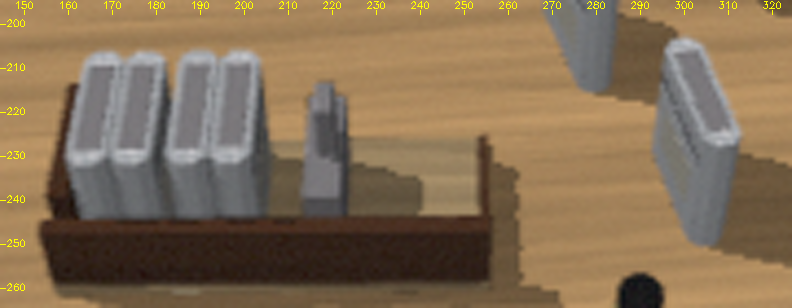

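View pics/d4.png

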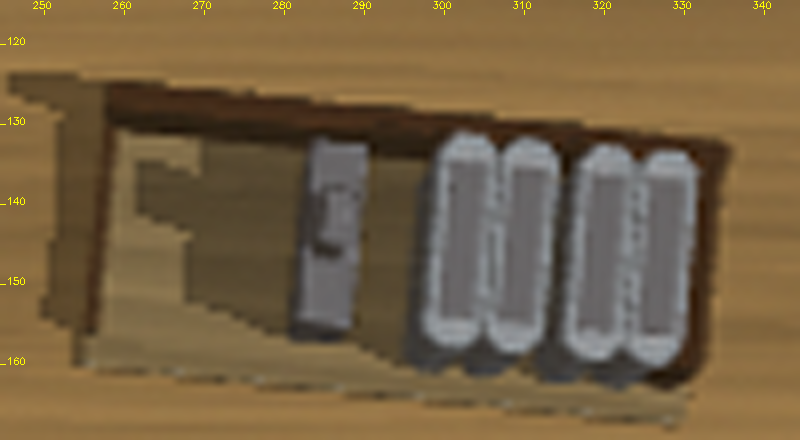

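View pics/d3.png

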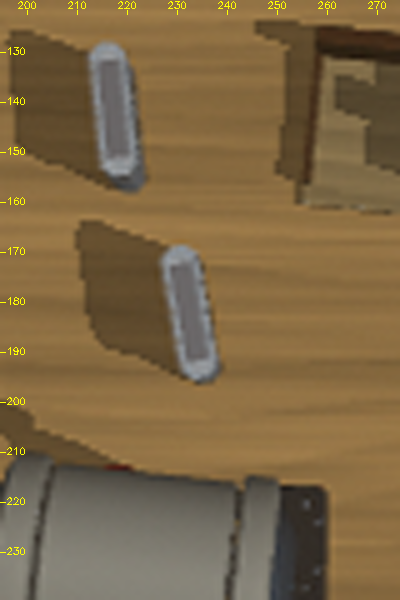

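```bash
python3 - <<'E'
from h import *
np.set_printoptions(precision=4,suppress=True)
s=load("top3.pkl")
def c(x0,y0,k,pts): return np.array(pts,float)/k+[x0-.5,y0-.5]
for n,(p,q,z) in dict(knife=((407,97),(486,395),.014),brush=((287,135),(350,443),.020),scraper=((163,168),(240,470),.014)).items():
    t=p2w(s,c(95,135,7,[p,q]),[z,.022]); a,b=inv(TRAY,t[0]),inv(TRAY,t[1]); print(n,(a+b)/2-[0,SL[n]],np.degrees(np.arctan2(*(a-b)[::-1])),np.linalg.norm(a-b))
for p in [(690,385),(708,365),(735,145)]:
    print([inv(RACK,p2w(s,c(245,115,8,[p]),z)[0]) for z in (.008,.063,.083)])
print("tab",[inv(RACK,p2w(s,c(245,115,8,[p]),.119)[0]) for p in [(335,187),(313,235),(348,235)]])
E
```

```text
knife [ 0.0008 -0.0035] -0.5334510891198732 0.1570348002275086
brush [-0.0025  0.0094] -4.049532247581351 0.1586949135872646
scraper [0.     0.0005] -0.6400145891563006 0.15844730776873964
[array([-0.0406, -0.1356]), array([-0.0473, -0.1263]), array([-0.0497, -0.1229])]
[array([-0.031 , -0.1428]), array([-0.0379, -0.1332]), array([-0.0405, -0.1298])]
[array([ 0.0684, -0.1462]), array([ 0.0579, -0.1366]), array([ 0.0541, -0.1331])]
tab [array([0.0139, 0.0368]), array([-0.0068,  0.044 ]), array([-0.0055,  0.0296])]
```

Readings agree with the given sizes, and all three tools are inside tolerance. The nearer loose tin goes first.

```bash
cat >> h.py <<'E'
G=-.028
def grip_tin(r,c,yaw):
    d=np.array([np.cos(np.radians(yaw)),np.sin(np.radians(yaw))]); p=np.array(c)+G*d
    r.let_go(); r.reach([*p,.36],[180,0,yaw]); r.servo_line([*p,.219],speed=.15); r.grab(25); st(r)
    r.servo_line([*p,.37],speed=.15)
def rk(r,x,y,z,v=.05):   # place tin origin at rack x,y
    q=fr(RACK,x+G,y); r.servo_line([*q,z],speed=v); s=st(r); return s["contact_force"]
E
python3 - <<'E'
from station import r
from h import *
grip_tin(r,(.4907,-.0004),10.9)
q=fr(RACK,-.125+G,-.061); r.reach([*q,.37],[180,0,RACK[1]])
rk(r,-.125,-.061,.2285,.1)
s=snap(r,"scene",4); crop(s,145,165,325,265,4.4,"e2.png",10)
s=snap(r,"top",4); crop(s,245,115,345,200,8,"e1.png",10)
E
```

```text
t=36.0 tcp [ 0.4632 -0.0057  0.219 ] F [ 0.2 -0.8 -0.2] open 0.0239
t=39.7 tcp [ 0.4631 -0.2605  0.2294] F [-0.4 -0.9 -0.7] open 0.0240
```

View pics/e2.png

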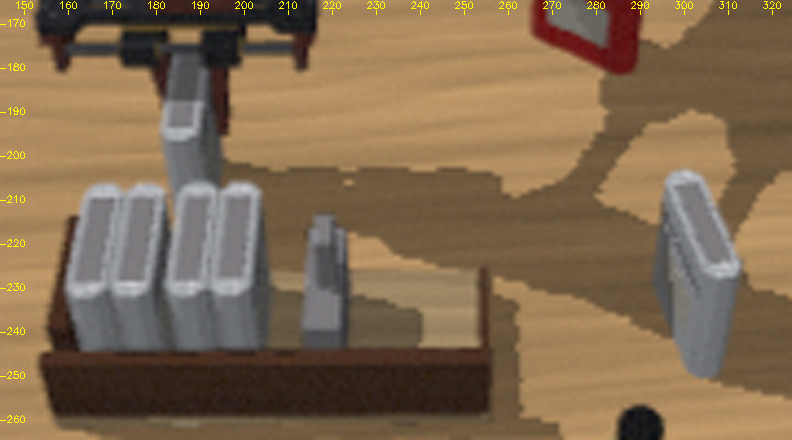

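View pics/e1.png

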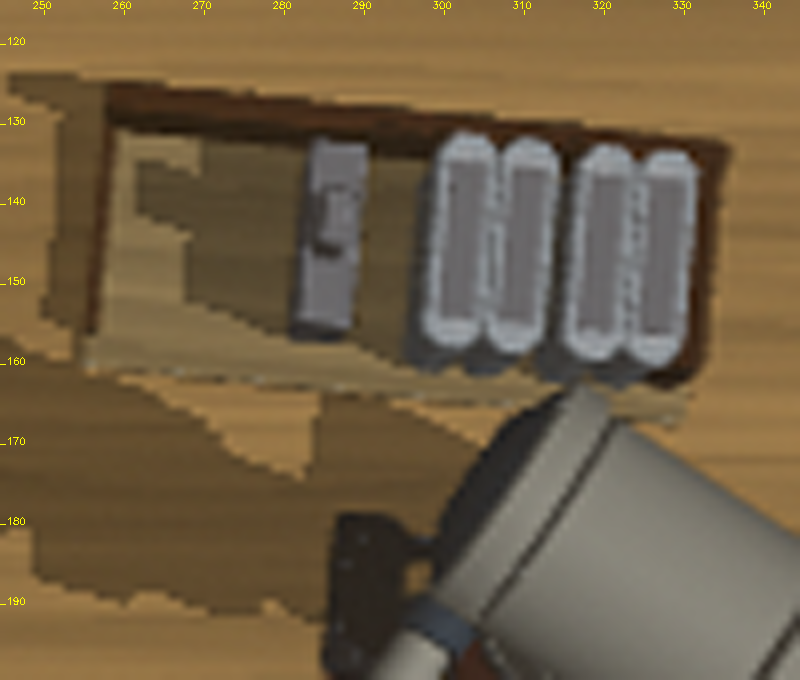

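```bash
python3 - <<'E'
from h import *
np.set_printoptions(precision=4,suppress=True)
s=load("scene4.pkl")
for n,p,z in [("tin",(183,137),.1095),("r2a",(137,293),.108),("r2b",(148,187),.108),("r3a",(187,293),.108),("r3b",(198,187),.108),("r1a",(92,293),.108),("r1b",(104,187),.108),("r4a",(232,293),.108),("r4b",(240,185),.108)]:
    print(n,inv(RACK,p2w(s,np.array([p])/4.4+[144.5,164.5],z)[0]))
E
```

```text
tin [-0.0813 -0.058 ]
r2a [ 0.0443 -0.0715]
r2b [-0.0396 -0.0753]
r3a [ 0.0446 -0.0425]
r3b [-0.0393 -0.0445]
r1a [ 0.0441 -0.0976]
r1b [-0.0399 -0.1024]
r4a [ 0.0449 -0.0163]
r4b [-0.0407 -0.0187]
```

```bash
python3 - <<'E'
from station import r
from h import *
Z=.2285
rk(r,-.095,-.062,Z,.05)
for x,y in [(-.087,-.0615),(-.082,-.061),(-.077,-.0565),(-.072,-.052),(-.062,-.052),(-.050,-.052),(-.040,-.052),(-.032,-.052)]:
    F=rk(r,x,y,Z,.03)
    if np.abs(F).max()>12: print("STOP"); break
s=snap(r,"scene",5); crop(s,145,165,325,265,4.4,"f2.png",10)
s=snap(r,"top",5); crop(s,245,115,345,200,8,"f1.png",10)
E
```

```text
t=40.5 tcp [ 0.4928 -0.2639  0.2283] F [ 0.  -0.1 -1.2] open 0.0239
t=40.9 tcp [ 0.5009 -0.264   0.2285] F [ 0.7 -0.5 -0.7] open 0.0240
t=41.3 tcp [ 0.5059 -0.264   0.2285] F [-0.6  0.2 -0.3] open 0.0238
t=41.6 tcp [ 0.5113 -0.2597  0.2285] F [-0.5 -0.7 -1.4] open 0.0235
t=42.0 tcp [ 0.5167 -0.2557  0.2285] F [-0.1  0.8 -1.8] open 0.0239
t=42.5 tcp [ 0.5266 -0.2567  0.2284] F [ 0.9 -0.8 -0.8] open 0.0239
t=43.0 tcp [ 0.5386 -0.2576  0.2284] F [ 0.5  0.4 -0.5] open 0.0239
t=43.5 tcp [ 0.5485 -0.2585  0.2284] F [ 0.3 -0.3 -1.8] open 0.0241
t=43.9 tcp [ 0.5565 -0.2591  0.2284] F [-0.4  0.  -0.2] open 0.0237
```

View pics/f2.png

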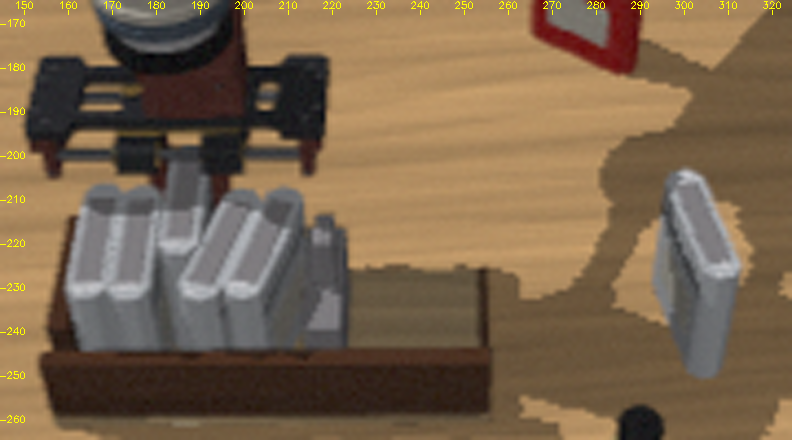

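View pics/f1.png

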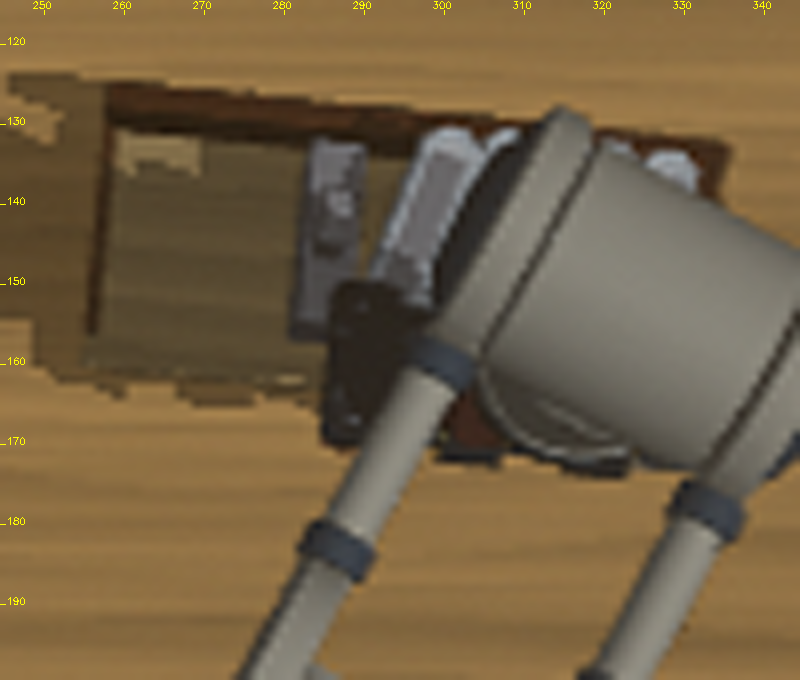

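The tin went in with no measurable resistance, but rows 3 and 4 swung askew against the bookend (scene crop 240,240). Shifting the held tin left should square them and open a gap beside row 2.

```bash
python3 - <<'E'
from station import r
from h import *
Z=.2285
for y in (-.049,-.046,-.043,-.0405):
    F=rk(r,-.032,y,Z,.02)
    if np.abs(F).max()>14: print("STOP"); break
s=snap(r,"scene",6); crop(s,145,165,325,265,4.4,"g2.png",10)
E
```

```text
t=44.3 tcp [ 0.5566 -0.256   0.2285] F [ 0.5 -0.7 -0.5] open 0.0238
t=44.6 tcp [ 0.5569 -0.253   0.2285] F [-0.   0.1 -0.9] open 0.0236
t=44.9 tcp [ 0.5571 -0.2501  0.2285] F [ 0.8 -0.7 -1. ] open 0.0241
t=45.2 tcp [ 0.5574 -0.2476  0.2285] F [ 0.5  0.  -0.2] open 0.0242
```

View pics/g2.png

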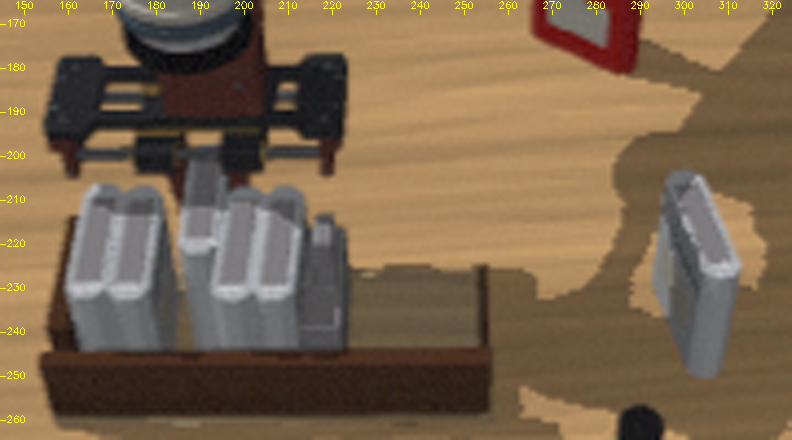

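It worked: rows 3 and 4 are square against the bookend and there is about a 13 mm gap by row 2. I'll release and push the tin home.

```bash
cat >> h.py <<'E'
def push(r,y,x0=-.100,xs=-.066,xe=-.046,fmax=6,z=.235,lim=None):
    q=fr(RACK,x0,y); r.grab(10); r.reach([*q,.33],[180,0,RACK[1]]); r.servo_line([*q,z],speed=.15)
    x=xs; q=fr(RACK,x,y); r.servo_line([*q,z],speed=.06); b=np.array(r.sense()["contact_force"])
    ax=np.array([np.cos(np.radians(RACK[1])),np.sin(np.radians(RACK[1])),0])
    while x<xe:
        x+=.002; q=fr(RACK,x,y); r.servo_line([*q,z],speed=.02)
        f=-np.mean([r.sense()["contact_force"] for _ in range(3)],axis=0)@ax
        print("%.3f:%.1f"%(x,f),end=" ")
        if f>fmax: break
    print(); q=fr(RACK,x0,y); r.servo_line([*q,z],speed=.1); r.servo_line([*q,.33],speed=.2)
E
python3 - <<'E'
from station import r
from h import *
r.let_go(); q=fr(RACK,-.032+G,-.0405); r.servo_line([*q,.36],speed=.15); st(r)
push(r,-.0405)
r.reach([.35,0,.42],[180,0,0]); st(r)
s=snap(r,"scene",7); crop(s,145,165,325,265,4.4,"i2.png",10)
s=snap(r,"top",7); crop(s,245,115,345,170,8,"i1.png",10); crop(s,95,135,175,215,7,"i3.png",10)
E
```

```text
t=47.4 tcp [ 0.5573 -0.2477  0.3586] F [-0.2  0.6 -0. ] open 0.0879
-0.064:0.0 -0.062:-0.6 -0.060:-0.5 -0.058:0.2 -0.056:-0.2 -0.054:0.5 -0.052:-0.5 -0.050:-0.2 -0.048:8.8 
t=55.2 tcp [ 3.505e-01 -4.000e-04  4.192e-01] F [-0.  -0.4  1.1] open 0.0005
```

View pics/i2.png

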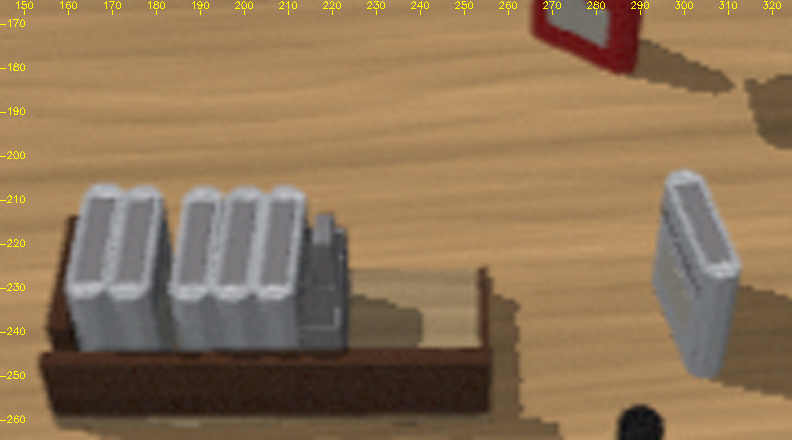

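View pics/i1.png

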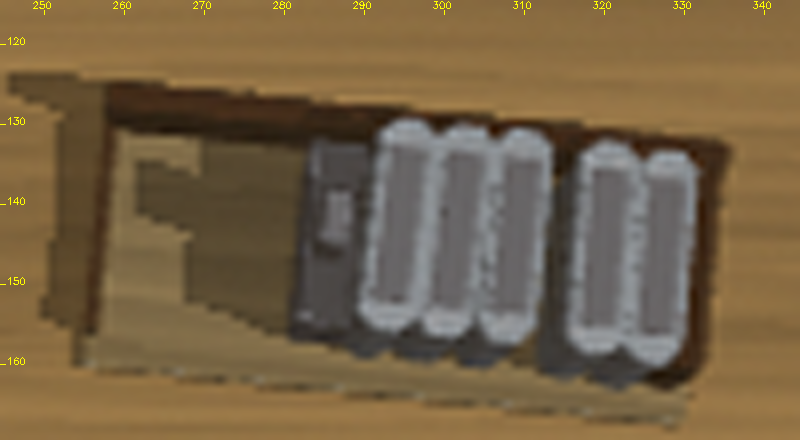

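View pics/i3.png

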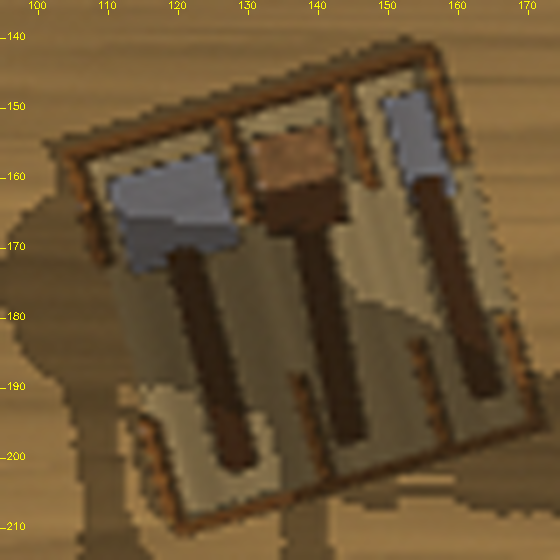

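The first tin is home: the push force rose at the stop, the tops are level, and the row is square. The gap by row 2 is ready for the second tin, which is still at (.6266, .0515).

```bash
python3 - <<'E'
from station import r
from h import *
Z=.2285
grip_tin(r,(.6266,.0515),6.7)
q=fr(RACK,-.125+G,-.061); r.reach([*q,.37],[180,0,RACK[1]])
rk(r,-.125,-.061,Z,.1)
rk(r,-.095,-.061,Z,.05)
for x,y in [(-.087,-.0605),(-.082,-.060),(-.077,-.0565),(-.072,-.0525),(-.062,-.0525),(-.050,-.0525),(-.040,-.0525),(-.032,-.0525)]:
    F=rk(r,x,y,Z,.03)
    if np.abs(F).max()>18: print("STOP"); break
s=snap(r,"scene",8); crop(s,145,165,325,265,4.4,"j2.png",10)
s=snap(r,"top",8); crop(s,245,115,345,200,8,"j1.png",10)
E
```

```text
t=59.8 tcp [0.5988 0.0482 0.2189] F [-0.1 -0.2 -1.1] open 0.0238
t=63.8 tcp [ 0.4632 -0.2605  0.2294] F [-0.  -0.4 -1.2] open 0.0238
t=64.6 tcp [ 0.4929 -0.2629  0.2283] F [-0.4  0.3 -2.3] open 0.0242
t=65.0 tcp [ 0.5009 -0.263   0.2285] F [-0.2  0.  -0.7] open 0.0243
t=65.3 tcp [ 0.506  -0.263   0.2284] F [ 0.5  0.1 -1.3] open 0.0240
t=65.7 tcp [ 0.5107 -0.2603  0.2282] F [-4.2 -3.  -1.4] open 0.0243
t=66.0 tcp [ 0.5164 -0.2569  0.2285] F [-1.4 -4.2 -1.8] open 0.0238
t=66.5 tcp [ 0.5267 -0.2573  0.2288] F [ 0.  -4.5 -1.4] open 0.0239
t=67.1 tcp [ 0.5385 -0.2581  0.2285] F [-0.2 -4.1 -0.8] open 0.0236
t=67.5 tcp [ 0.5486 -0.259   0.2285] F [ 0.7 -3.5 -1.1] open 0.0241
t=68.0 tcp [ 0.5566 -0.2597  0.2285] F [ 0.4 -3.6 -1.6] open 0.0240
```

View pics/j2.png

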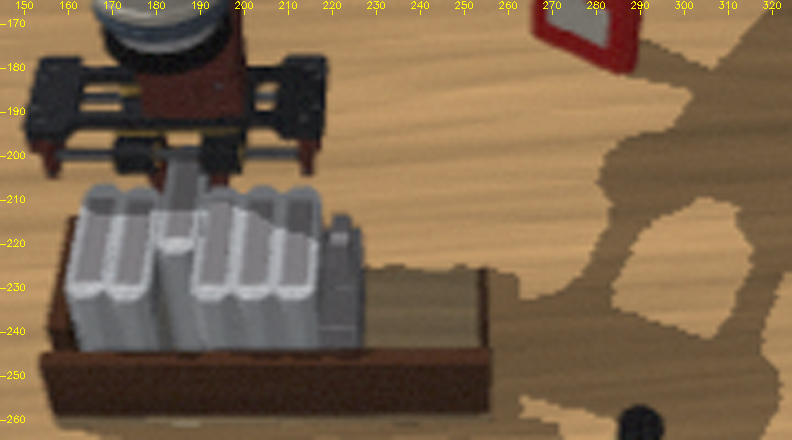

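The second tin went in and the bookend slid left with about 4 N, as expected. I'll push the tin home, then close the bookend.

```bash
python3 - <<'E'
from station import r
from h import *
r.let_go(); q=fr(RACK,-.032+G,-.0525); r.servo_line([*q,.36],speed=.15); st(r)
push(r,-.0535,fmax=7,xe=-.044)
r.grab(10)
q=fr(RACK,0,.085); r.reach([*q,.33],[180,0,RACK[1]]); r.servo_line([*q,.234],speed=.15)
ay=np.array([-np.sin(np.radians(RACK[1])),np.cos(np.radians(RACK[1])),0])
y=.085
while y>.050:
    y-=.002; q=fr(RACK,0,y); r.servo_line([*q,.234],speed=.03)
    f=np.mean([r.sense()["contact_force"] for _ in range(3)],axis=0)@ay
    print("%.3f:%.1f"%(y,f),end=" ")
    if f>9: break
q=fr(RACK,0,y+.015); r.servo_line([*q,.234],speed=.05); r.servo_line([*q,.36],speed=.2)
r.reach([.35,0,.42],[180,0,0]); st(r)
s=snap(r,"scene",9); crop(s,145,165,325,265,4.4,"k2.png",10)
s=snap(r,"top",9); crop(s,245,115,345,170,8,"k1.png",10); crop(s,95,135,175,215,7,"k3.png",10)
E
```

```text
t=70.2 tcp [ 0.5562 -0.2597  0.3585] F [-0.5 -0.9 -0.2] open 0.0877
-0.064:-0.1 -0.062:-0.1 -0.060:-0.4 -0.058:-0.7 -0.056:0.3 -0.054:-0.2 -0.052:0.3 -0.050:-0.7 -0.048:9.6 
0.083:0.7 0.081:0.0 0.079:0.5 0.077:-0.4 0.075:-0.4 0.073:0.7 0.071:-0.4 0.069:0.5 0.067:-0.4 0.065:3.1 0.063:6.3 0.061:12.3 t=84.0 tcp [ 3.505e-01 -2.000e-04  4.195e-01] F [-0.6 -0.1  0.3] open 0.0006
```

View pics/k2.png

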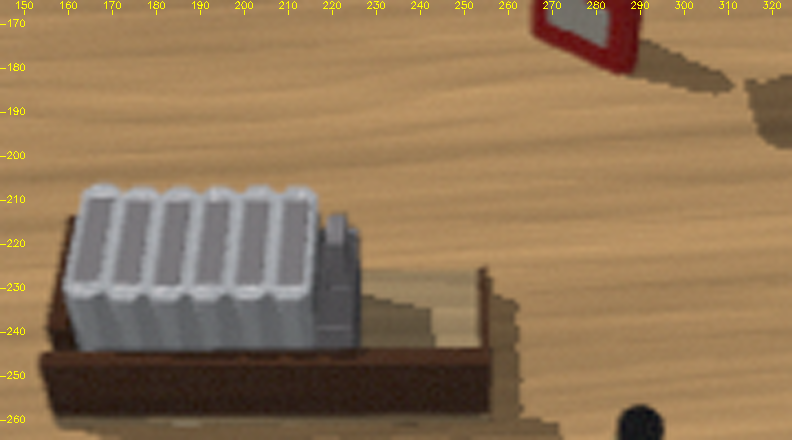

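View pics/k1.png

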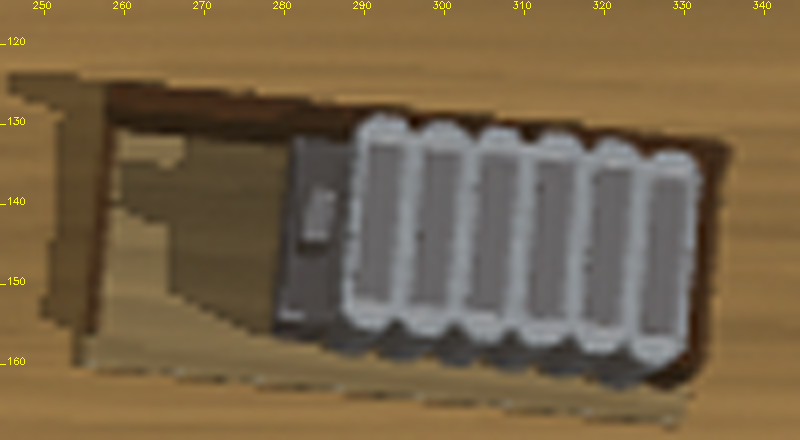

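View pics/k3.png

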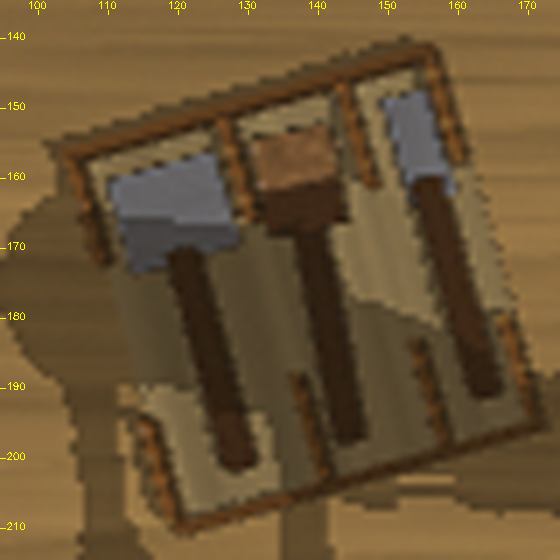

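```bash
python3 - <<'E'
from h import *
s=load("scene9.pkl"); crop(s,325,160,445,240,6.5,"l1.png",10)
a=load("top0.pkl")["frame"]; b=load("top9.pkl")["frame"]
cv2.imwrite("pics/l2.png",np.hstack([cv2.resize(x[75:140,125:255,::-1],None,fx=3,fy=3) for x in(a,b)]))
np.set_printoptions(precision=4,suppress=True)
s=load("top9.pkl")
C=lambda x0,y0,k,pts: np.array(pts,float)/k+[x0-.5,y0-.5]
# slot check against divider positions seen: middle slot between divider inner faces at handle/head
t=p2w(s,C(95,135,7,[(250,150),(332,128),(262,228),(345,215)]),.020)
print([inv(TRAY,x)-[0,SL["brush"]] for x in t])
E
```

```text
[array([0.0745, 0.0237]), array([ 0.0737, -0.0188]), array([0.0349, 0.0285]), array([ 0.0295, -0.0132])]
```

View pics/l1.png

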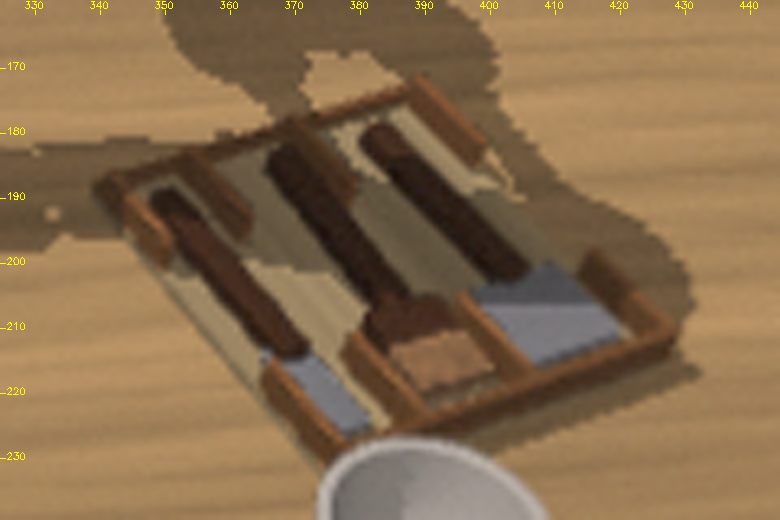

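View pics/l2.png

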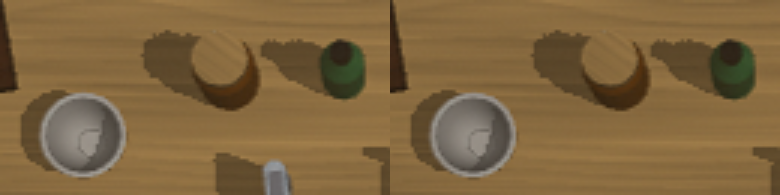

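```bash
python3 - <<'E'
from h import *
np.set_printoptions(precision=4,suppress=True)
s=load("top9.pkl"); 
crop(s,125,145,165,215,8,"m1.png",10)
# expected outlines overlay: divider inner faces of the middle slot at wall top, and brush tolerance limits
im=cv2.imread("pics/m1.png")
def ln(y,z,c,x0=-.095,x1=.095):
    P=[[*fr(TRAY,x,SL["brush"]+y),z] for x in(x0,x1)]; q=((w2p(s,P)-[124.5,144.5])*8).astype(int); cv2.line(im,tuple(map(int,q[0])),tuple(map(int,q[1])),c,1)
for y in(.028,.034,-.028,-.034): ln(y,.026,(0,255,0))
ln(0,.022,(255,255,0))
cv2.imwrite("pics/m2.png",im)
E
```

```text
(no output)
```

View pics/m2.png

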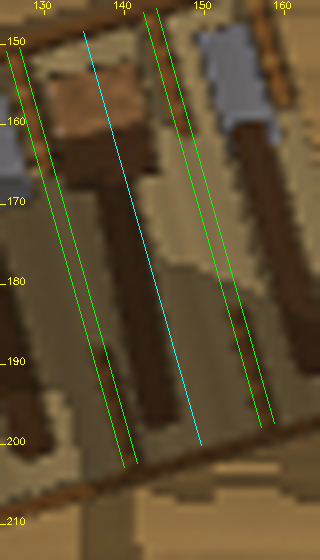

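The overlay shows the true dividers about 2 mm further left at mid-length than my tray estimate, so the brush is really about 7 mm off centre and well inside the 14 mm limit. Everything is in place and the arm is clear of it all, so I'm handing in.

```bash
python3 - <<'E'
from station import r
from h import *
st(r); r.hand_in(); print("handed in")
E
```

```text
t=84.1 tcp [ 3.508e-01 -3.000e-04  4.195e-01] F [ 0.1 -0.2 -0.5] open 0.0008
the job is handed in; nothing more can be done
handed in
```

The herb bench is in order and I handed the job in at about 84 s of the 210 s allowed; it reports no verdict.

**What I did**
- **Tools:** I laid the knife, brush and scraper in the narrow, middle and wide compartments, handles towards the robot.
- **Tins:** There were two loose tins. I worked both in between row tins 2 and 3 and pushed each home; the push force jumped to 9–10 N at the stop.
- **Bookend:** I then closed the bookend against the row until the push met about 12 N. While the first tin was going in, row tins 3 and 4 swung askew, and shifting that tin left squared them again.

**What the last checks showed**
- **Row:** The final pictures show six tins level, square and upright, with the bookend against row tin 4.
- **Bystanders and red look-alike:** The jar, bowl and bottle are where they started. I did not touch the red look-alike.
- **Tools:** All three lie flat. The knife and scraper are within a few mm of centre. The brush is the furthest off, about 7–9 mm to the left and 3–4° askew, inside the limits of 14 mm and 0.2 rad (about 11°).

**Where readings disagreed**
- **Tray angle:** My estimate was about 1° off against the dividers in the picture, which moves the tool positions by roughly 2 mm.
- **Rack:** The two cameras differed by about 3 mm across the rack.
- **Back wall:** The push stop came about 6 mm further in than I expected. I relied on the force and on the tops being level to judge that the tins were home.

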